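# Set the claw preload dial four clicks up and store it

### The job

Turn the click-stop preload dial exactly four clicks clockwise (seen from above) by pushing its orange fin round with a fingertip, without running past the fourth click and without pinching the fin. Then press the green button fully down with a fingertip to store the setting, and let it come back up. Grasp nothing and leave the loose parts lying where they are.

Things in the scene. Friction and masses are not known exactly. Their poses are not given: they have to be found in the camera images.
- dial (a joint): Angle of the preload dial (rad): 0 at the click where it starts, growing clockwise seen from above. Click stops (detents) lie 30 degrees (0.524) apart, so four clicks are 2.094. Each click resists with 0.10 to 0.17 N m (3 to 4.5 N at mid-fin) up to halfway, then snaps forward by itself to the next stop and stays there when released. End stops only at -1.0 and 5.0.
- dial_pod: Fixed black round pod under the dial, 128 mm in diameter, 10 mm thick, on the console's top, with 12 white ticks, one per click stop; origin at the centre of its underside, 50 mm above the table. The dial on it is an aluminium disc with a knurled rim, 100 mm in diameter, 18 mm thick.
- dial_center (a point): Centre of the dial's flat top face, on its vertical turning axis, 78 mm above the table. Its position does not change as the dial turns.
- fin_top (a point): Point on the top edge of the dial's orange fin, 38 mm out from the turning axis, midway through the fin's thickness, 28 mm above the dial's top face (106 mm above the table); it turns with the dial. The fin is an upright radial plate on the dial: 12 mm thick, 28 mm tall, reaching from 16 to 48 mm from the axis. Else the dial's top is flat and free. Push its trailing face. Pinched means both faces pressed at once.
- store (a joint): Travel of the green store button (m): 0 up, 0.006 fully down; a spring pushes it back up. Fully down takes 5 N.
- store_top (a point): Centre of the top face of the green button (32 mm in diameter, pressed straight down), 72 mm above the table when up; its round black housing (48 mm in diameter, top 62 mm above the table) is fixed on the console 170 mm from the dial's axis, at the console's other end; it moves down with the button.
- console: Fixed grey box, 200 mm (its x) by 340 mm (its y) and 50 mm high, flat on top, carrying the dial and the button; origin at the centre of its underside. A shut grey tool chest with a spring latch (186 x 266 x 145 mm, fixed, not used) stands at the left of the table, its centre 0.60 to 0.68 m ahead and 0.52 to 0.58 m left of the robot.
- jaw_insert: Loose red silicone jaw insert with ribs, 25 x 55 x 16 mm, lying on the console near its far edge (top 66 mm above the table); origin at the centre of its underside. Leave alone.
- seal_ring: Loose white ceramic seal ring, 64 mm outside, 44 mm inside, 12 mm high, flat on the table; origin at the centre of its underside. Leave alone.
- linkage_arm: Loose polished titanium linkage arm, 200 mm long (its x), 40 mm wide at the eyes, 14 mm high, flat on the table; origin at the centre of its underside. Leave alone.
- end_cap: Loose stainless cylinder end cap, 76 mm in diameter, 40 mm high, on the table; origin at the centre of its underside. Leave alone.
- screwdriver: Loose red-handled screwdriver, about 200 mm long and 26 mm high, lying on the table left of and in front of the console. Leave alone.

How it is judged:
By the outcome, as a careful person would: the job done as asked, in the order asked, and still so for the second after the job is handed in, with the robot touching nothing.
It also fails if it takes over 51 s, if anything falls off the work surface, if the arm or the gripper's body presses on something with over 40 N, if the wrist force passes 120 N, or if a joint passes its speed limit or range.

### The arm

A 6-joint arm with a two-finger parallel gripper is mounted at the origin on the work surface. World frame = base frame: x ahead of the robot, y to its left, z up, the work surface at z = 0. Lengths are in m, angles in rad, forces in N, time in s.
With the tool pointing down it reaches from about 0.35 to 0.975 m from the base axis. Payload 17.4 kg.
Tool frame: the origin (TCP) lies at the very end of the fingers, on their centre line; the grasp point (between the pads) lies 19 mm behind it (ctrl.pinch_z is the distance from the TCP to the grasp point, in m); z points along the fingers, y is the line along which they close (so a half turn about z gives the same grasp; the last joint's range is limited). The gripper opens to 85 mm and grips with 20 to 120 N. Pads are 22 mm wide; open, the fingers measure 114 mm over their backs; the gripper's body (76 mm by 85 mm) begins 54 mm behind the grasp point. The pads swing forward as they close: fully open they stand 13 mm farther back than shut.
Start: joints at [-0.038, 0.116, 1.442, -0, 1.584, -0.038], TCP at [0.675, -0, 0.231] pointing down, gripper open.
Joint ranges: [-2.83, 2.83], [-0.83, 2.19], [0.07, 2.5], [-1.14, 4.28], [0.01, 3], [-2.97, 2.97]. Speed limits (rad/s): [1.89, 1.89, 2.22, 3.14, 3.14, 3.14].

### API

Orientations are given as a 3x3 rotation matrix whose columns are the frame's x, y, z axes.
In Python, from bench import telemetry, imaging, ctrl gives the robot as it stands. The module is installed in compiled form; this text tells all that it offers.
- The arm moves only by the shell command python3 -m pendant 'ROWS' [FORCE]. ROWS is text: rows parted by semicolons, each of 7 numbers parted by spaces: the finger opening in mm, from 0 to 85.4, then the shift along the world's x, y, z in units of 25 mm (1.0 is 25 mm), then the turn, a rotation vector about the world's x, y, z in rad. A call has 1 to 20 rows; each row shifts and turns the commanded pose from where the row before left it; what a row does not reach is not made up. A row lasts 1/12 s, in which the tool goes at most 41.7 mm and 7.16 degrees, less where a joint would pass 70% of its speed; a pose out of reach is approached as far as the arm can. A call is refused whole if a number of a shift passes 1 or a number of a turn 0.125, either way. A call with a gripper value outside its range is refused whole. The fingers move at their own pace and stop on an object; FORCE is the grip in N (left out, the last holds). Time passes only in rows, so rows that do not move let the fingers close. It gives the time, the measured TCP pose, the force, the opening and the grip force at its end, in the units of the state.
- telemetry.read_state(): the state, without advancing time (a new reading comes with each control period).
- imaging.grab_frame(name): name is "scene" or "side" or "wrist"; returns (picture, depth): 480x640x3 uint8, red, green, blue; 480x640 float32, m along the optical axis (not along the pixel's ray), 0 where there is no reading.
- imaging.calibration(name): a dict with "intrinsics" (3x3 intrinsics, pixels), "pose" (4x4, takes a point from camera to world coordinates). Camera axes: x right, y up, looking along -z (the intrinsics and any distortion apply to the point x, -y, -z); pixel columns grow to the right and rows downward; lengths in m; the calibration is good to about 2 mm. A picture is of the moment at which its call begins: read the wrist's pose just before it. calibration takes no time and is no camera call; for the wrist camera it gives the pose at the moment of the call.
- ctrl.sign_off(): hands the job in; it is judged then, once.
The state is a dict: "t": time; "q": joint angles; "joint_velocities": joint speeds; "tau": joint torques, N m; "eef_pos": TCP position; "ee_rot": TCP orientation; "contact_force": force on the tool from outside, world axes, zero at the start; "wrist_torque": the same for the moment, N m; "grip_width": finger opening in m; "finger_force": force on a finger pad.
Only numpy, scipy, OpenCV 4.12 (cv2) and the standard library are available. Lean on these libraries where they do the work, as an engineer would, in place of code of your own. Each camera call takes 0.05 s, during which the arm holds its last target. There are 200 camera calls.

## Working session

There is one attempt and no reset: what is moved stays moved. The work goes in short steps, Python scripts to look and compute and a shell command to move; the robot and the scene stay as the last step left them, time stands still between calls to the robot, and variables do not carry over. Pictures are saved under pics/ and viewed, at most 10 in all, crops included, and the job is handed in when it is done.

```bash
mkdir -p pics; cat > h.py <<'E'
import numpy as np,cv2
from bench import telemetry,imaging,ctrl
def cloud(name):
    c=imaging.calibration(name);im,d=imaging.grab_frame(name)
    K=c["intrinsics"];v,u=np.mgrid[:480,:640]
    P=np.stack([(u-K[0,2])/K[0,0]*d,-(v-K[1,2])/K[1,1]*d,-d],-1)
    T=np.array(c["pose"]);W=P@T[:3,:3].T+T[:3,3]
    W[d==0]=np.nan
    return im,d,W,c
def ray(c,u,v,z):
    K=c["intrinsics"];T=np.array(c["pose"])
    r=T[:3,:3]@np.array([(u-K[0,2])/K[0,0],-(v-K[1,2])/K[1,1],-1]);o=T[:3,3]
    return o+r*(z-o[2])/r[2]
E
python3 - <<'E'
from h import *
ims=[]
for n in("scene","side"):
    im,d,W,c=cloud(n);ims.append(im);print(n,{k:np.round(v,3).tolist() if k!='pose' else np.round(v,3).tolist() for k,v in c.items()})
    cv2.imwrite(f"pics/{n}0.png",im[...,::-1])
    h=cv2.cvtColor(im,cv2.COLOR_RGB2HSV)
    for nm,lo,hi in(("orange",(5,140,100),(20,255,255)),("green",(40,100,50),(85,255,255))):
        m=cv2.inRange(h,lo,hi);k,l,s,ce=cv2.connectedComponentsWithStats(m)
        for i in range(1,k):
            if s[i,4]>30:
                p=W[l==i];print(nm,s[i],ce[i].round(1),np.nanmedian(p,0).round(4),np.nanpercentile(p,[3,97],axis=0).round(3).tolist())
E
```

```text
scene {'intrinsics': [[472.285, 0.0, 315.936], [0.0, 472.285, 239.178], [0.0, 0.0, 1.0]], 'pose': [[0.846, -0.353, 0.401, 0.995], [0.533, 0.532, -0.658, -0.757], [0.019, 0.77, 0.638, 0.774], [0.0, 0.0, 0.0, 1.0]]}
orange [464  78   5  21  35] [466.2  88.7] [ 0.4744  1.3714 -0.0489] [[0.468, 1.361, -0.092], [0.479, 1.385, -0.005]]
orange [271 212  13  12 143] [276.7 217.5] [ 0.4484 -0.0409  0.0957] [[0.35, -0.05, -0.001], [0.46, 0.081, 0.105]]
green [336 197  12   9  95] [341.4 201. ] [0.5238 0.1387 0.0695] [[0.51, 0.127, 0.059], [0.536, 0.155, 0.073]]
side {'intrinsics': [[482.049, 0.0, 309.753], [0.0, 482.049, 239.97], [0.0, 0.0, 1.0]], 'pose': [[-0.922, 0.304, -0.239, 0.328], [-0.386, -0.697, 0.605, 0.59], [0.018, 0.65, 0.76, 0.889], [0.0, 0.0, 0.0, 1.0]]}
orange [360 255  16   7  78] [367.6 258.1] [ 0.4447 -0.0352  0.1056] [[0.432, -0.047, 0.102], [0.459, -0.026, 0.109]]
green [292 317  17  16 207] [300.  324.7] [0.5183 0.1469 0.0719] [[0.505, 0.132, 0.062], [0.533, 0.158, 0.075]]
```

View pics/scene0.png

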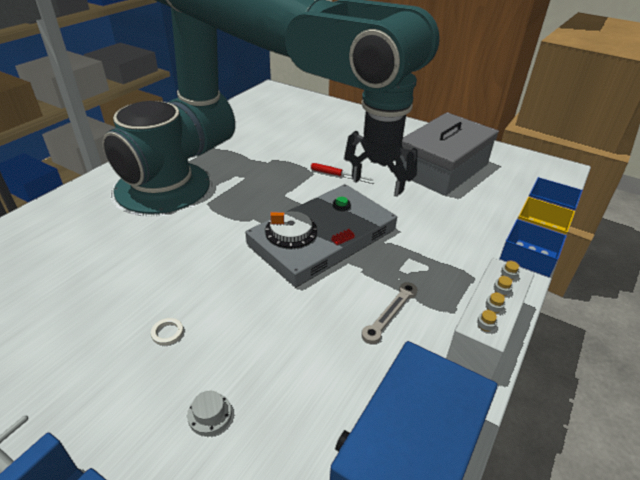

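View pics/side0.png

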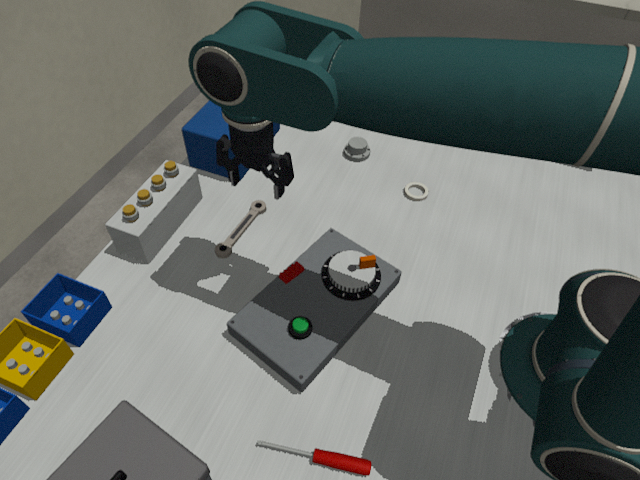

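The scene view shows the dial with its orange fin at about (277,217), the green button at (341,201), and the fin pointing toward the robot. In the side view the fin is at (367,258) and the button at (300,325). Next I'll move above the console with the fingers shut and take a wrist picture.

```bash
python3 -m pendant '0 -1 .2 .4 0 0 0;0 -1 .2 .4 0 0 0;0 -1 .2 .4 0 0 0;0 -1 .2 .4 0 0 0;0 -1 .2 .4 0 0 0;0 -1 .2 .4 0 0 0;0 -1 .2 .4 0 0 0;0 0 0 0 0 0 0;0 0 0 0 0 0 0;0 0 0 0 0 0 0' 20
python3 - <<'E'
from h import *
print(telemetry.read_state())
for n in("wrist","side"):
    im,d,W,c=cloud(n);cv2.imwrite(f"pics/{n}1.png",im[...,::-1])
    if n=="wrist":print(np.round(c["pose"],3))
    h=cv2.cvtColor(im,cv2.COLOR_RGB2HSV)
    for nm,lo,hi,z in(("orange",(5,140,100),(20,255,255),.106),("green",(40,100,50),(85,255,255),.072)):
        m=cv2.inRange(h,lo,hi);k,l,s,ce=cv2.connectedComponentsWithStats(m)
        for i in range(1,k):
            if s[i,4]>30:
                p=W[l==i];zz=np.abs(p[:,2]-z)<.004;t=p[zz];print(n,nm,s[i],ce[i].round(1),len(t))
                if len(t)>10: print('  ctr,box',t.mean(0).round(4),[np.round(q,4).tolist() if not np.isscalar(q) else q for q in cv2.minAreaRect((t[:,:2]*1000).astype(np.float32))])
    # dial top: z about .078 near fin
    mm=(abs(W[...,2]-.078)<.004)&(np.hypot(W[...,0]-.48,W[...,1]+.03)<.08)
    t=W[mm];print(n,'disc',len(t));
    if len(t)>20: print(cv2.minEnclosingCircle((t[:,:2]*1000).astype(np.float32)),t.mean(0))
E
```

```text
t: 0.93
eef_pos: [0.5002, 0.0349, 0.3009]
ee_rot: [[-0.0, 1.0, -0.0], [1.0, 0.0, -0.0], [-0.0, -0.0, -1.0]]
contact_force: [-0.3, 0.3, -0.0]
grip_width: 0.0004
finger_force: 0.0
{'t': 0.9333, 'q': array([ 1.88840099e-02, -2.74796851e-01,  1.69819004e+00, -2.54319708e-05,
        1.71830903e+00,  1.88008072e-02]), 'joint_velocities': array([-4.98026365e-03,  2.29492139e-02, -4.49180564e-03, -7.25827879e-05,
       -1.83396541e-05,  1.58613492e-03]), 'tau': array([ 4.24572816e-01, -4.35846090e+01, -6.43049526e+01,  1.55848026e-02,
        1.09808904e-01,  1.41969961e-02]), 'eef_pos': array([0.50018592, 0.0349439 , 0.30093835]), 'ee_rot': array([[-7.94676493e-05,  9.99999991e-01, -1.09073032e-04],
       [ 9.99999996e-01,  7.94646807e-05, -2.72202394e-05],
       [-2.72115717e-05, -1.09075195e-04, -9.99999994e-01]]), 'contact_force': array([-0.26610121,  0.28832862, -0.03155628]), 'wrist_torque': array([ 0.00087131, -0.02188314, -0.04413355]), 'finger_force': 0.0, 'grip_width': 0.0003700395617705612}
[[ 1.     0.     0.001  0.5  ]
 [-0.001  0.953  0.304  0.112]
 [-0.001 -0.304  0.953  0
[... 166 characters left out ...]
8], 34.28410720825195]
wrist green [ 323   58   35   38 1013] [340.1  76.1] 1007
  ctr,box [0.5196 0.1433 0.0711] [[519.7137, 143.1972], [30.2479, 30.2814], 49.76219177246094]
wrist disc 6909
((470.92559814453125, -19.386619567871094), 51.8151741027832) [ 0.47331207 -0.015156    0.0773139 ]
side orange [360 255  16   7  78] [367.6 258.1] 76
  ctr,box [ 0.4448 -0.0353  0.1059] [[444.8845, -35.824], [31.3116, 11.7911], 38.25027847290039]
side green [292 317  16  16 195] [299.9 324.7] 174
  ctr,box [0.5194 0.1455 0.072 ] [[520.3878, 144.4566], [29.1791, 29.5801], 20.187938690185547]
side disc 1289
((472.0502014160156, -18.63998794555664), 52.12392807006836) [ 0.47392619 -0.01297964  0.0782404 ]
```

View pics/wrist1.png

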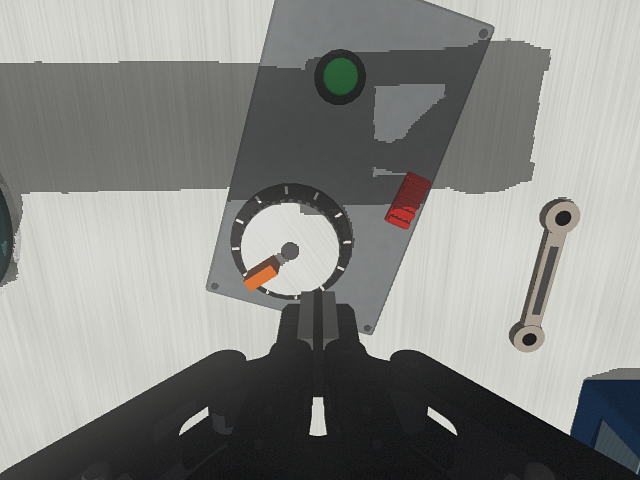

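The wrist view shows the fin at (260,278) pointing lower-left and the dial hub at (290,250). The button is at (340,76) and the jaw insert at (408,200), well clear of both. I'll put the dial axis near (0.471, -0.018) with the fin at about 214°, and push it down to about 102°, after which it should snap to 94°.

```bash
cat > arc.py <<'E'
import sys
from h import *
C=np.array([.471,-.0182])
def P(deg,off=.017,r=.034):
    a=np.radians(deg);return C+r*np.array([np.cos(a),np.sin(a)])+off*np.array([-np.sin(a),np.cos(a)])
def rows(p,a0,a1,st):
    p=np.array(p[:2])
    for a in np.arange(a0-st,a1-1e-6,-st):
        d=((P(a)-p)/.025).round(2);p=p+d*.025
        print(f"0 {d[0]:g} {d[1]:g} 0 0 0 {-np.radians(st):.4f};",end='')
    print('\nend',p)
if __name__=="__main__":
    s=telemetry.read_state()["eef_pos"];print(P(234),(np.r_[P(234),.090]-s)/.025)
    rows(P(234),234,174,3)
E
python3 arc.py
```

```text
[ 0.46476859 -0.05569893] [-1.42677397 -3.62167136 -8.41554187]
0 -0.08 0.02 0 0 0 -0.0524;0 -0.08 0.01 0 0 0 -0.0524;0 -0.07 0.03 0 0 0 -0.0524;0 -0.08 0.02 0 0 0 -0.0524;0 -0.07 0.04 0 0 0 -0.0524;0 -0.07 0.03 0 0 0 -0.0524;0 -0.07 0.04 0 0 0 -0.0524;0 -0.07 0.04 0 0 0 -0.0524;0 -0.06 0.05 0 0 0 -0.0524;0 -0.07 0.05 0 0 0 -0.0524;0 -0.06 0.05 0 0 0 -0.0524;0 -0.05 0.05 0 0 0 -0.0524;0 -0.06 0.06 0 0 0 -0.0524;0 -0.05 0.06 0 0 0 -0.0524;0 -0.05 0.07 0 0 0 -0.0524;0 -0.04 0.06 0 0 0 -0.0524;0 -0.04 0.07 0 0 0 -0.0524;0 -0.04 0.07 0 0 0 -0.0524;0 -0.03 0.07 0 0 0 -0.0524;0 -0.03 0.08 0 0 0 -0.0524;
end [ 0.43551859 -0.03144893]
```

```bash
python3 -m pendant '0 -.18 -.453 0 0 0 .1178;0 -.18 -.453 0 0 0 .1178;0 -.18 -.453 0 0 0 .1178;0 -.18 -.453 0 0 0 .1178;0 -.18 -.453 0 0 0 .1178;0 -.18 -.453 0 0 0 .1178;0 -.18 -.453 0 0 0 .1178;0 -.17 -.453 0 0 0 .1178;0 0 0 -1 0 0 0;0 0 0 -1 0 0 0;0 0 0 -1 0 0 0;0 0 0 -1 0 0 0;0 0 0 -1 0 0 0;0 0 0 -1 0 0 0;0 0 0 -1 0 0 0;0 0 0 0 0 0 0;0 0 0 0 0 0 0'
python3 - <<'E'
from h import *
a=imaging.grab_frame("wrist")[0];b=imaging.grab_frame("scene")[0][160:300,200:360]
b=cv2.resize(b,(548,480),interpolation=cv2.INTER_CUBIC)
o=np.hstack([a,b]);o=cv2.resize(o,(800,int(480*800/o.shape[1])));cv2.imwrite("pics/2.png",o[...,::-1])
E
```

```text
t: 2.45
eef_pos: [0.4639, -0.0557, 0.1254]
ee_rot: [[-0.809, 0.588, -0.003], [0.588, 0.809, 0.001], [0.003, -0.001, -1.0]]
contact_force: [0.1, -0.3, 0.8]
grip_width: 0.0001
finger_force: 0.0
```

View pics/2.png

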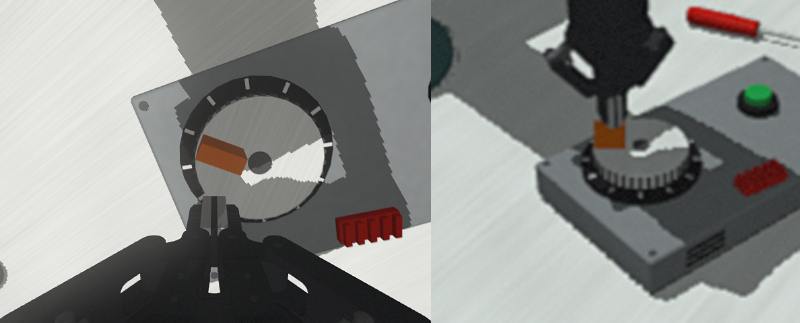

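The picture shows the closed fingertips at (213,205), clear of the fin's trailing face at (220,155). I'll go down and push the first arc.

```bash
python3 -m pendant '0 0 0 -.7 0 0 0;0 0 0 -.7 0 0 0;0 0 0 0 0 0 0;0 0 0 0 0 0 0' && python3 -m pendant '0 -0.08 0.02 0 0 0 -0.0524;0 -0.08 0.01 0 0 0 -0.0524;0 -0.07 0.03 0 0 0 -0.0524;0 -0.08 0.02 0 0 0 -0.0524;0 -0.07 0.04 0 0 0 -0.0524;0 -0.07 0.03 0 0 0 -0.0524;0 -0.07 0.04 0 0 0 -0.0524;0 -0.07 0.04 0 0 0 -0.0524;0 -0.06 0.05 0 0 0 -0.0524'
python3 - <<'E'
from h import *
a=imaging.grab_frame("wrist")[0];b=imaging.grab_frame("side")[0][200:340,280:440]
b=cv2.resize(b,(548,480),interpolation=cv2.INTER_CUBIC)
o=np.hstack([a,b]);o=cv2.resize(o,(800,int(480*800/o.shape[1])));cv2.imwrite("pics/3.png",o[...,::-1])
E
```

```text
t: 2.88
eef_pos: [0.4646, -0.0557, 0.0923]
ee_rot: [[-0.809, 0.588, 0.0], [0.588, 0.809, -0.0], [-0.0, 0.0, -1.0]]
contact_force: [0.5, -0.0, 0.0]
grip_width: -0.0001
finger_force: 0.0
t: 3.63
eef_pos: [0.4491, -0.049, 0.0937]
ee_rot: [[-0.451, 0.892, 0.003], [0.892, 0.451, -0.001], [-0.002, 0.002, -1.0]]
contact_force: [2.4, -3.8, -1.2]
grip_width: -0.0001
finger_force: 2.4
```

View pics/3.png

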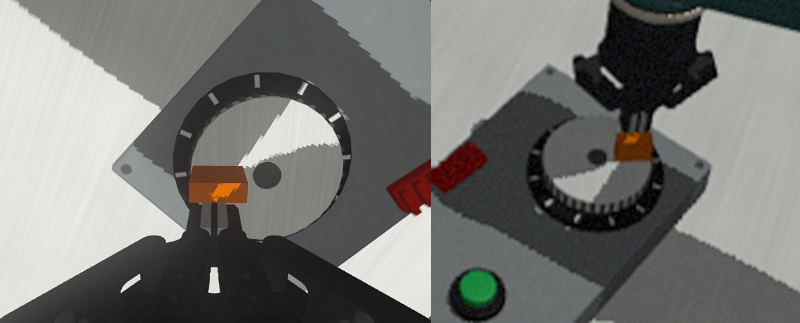

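Fingers are in flat contact with the trailing face, fin at (218,185), and the force is about 4.5 N. Continuing.

```bash
python3 -m pendant '0 -0.07 0.05 0 0 0 -0.0524;0 -0.06 0.05 0 0 0 -0.0524;0 -0.05 0.05 0 0 0 -0.0524;0 -0.06 0.06 0 0 0 -0.0524;0 -0.05 0.06 0 0 0 -0.0524;0 -0.05 0.07 0 0 0 -0.0524;0 -0.04 0.06 0 0 0 -0.0524;0 -0.04 0.07 0 0 0 -0.0524;0 -0.04 0.07 0 0 0 -0.0524;0 -0.03 0.07 0 0 0 -0.0524;0 -0.03 0.08 0 0 0 -0.0524;0 0 0 0 0 0 0'
cat > fin.py <<'E'
from arc import *
def fin():
    for n in("wrist","side","scene"):
        im,d,W,c=cloud(n);h=cv2.cvtColor(im,cv2.COLOR_RGB2HSV)
        m=(cv2.inRange(h,(5,140,80),(20,255,255))>0)&(abs(W[...,2]-.106)<.005)&(np.hypot(W[...,0]-C[0],W[...,1]-C[1])<.06)
        t=W[m][:,:2]
        if len(t)>10:
            r=cv2.minAreaRect((t*1000).astype(np.float32));v=t.mean(0)-C
            print(n,len(t),np.round(r[0],1),np.round(r[1],1),round(r[2],1),'centroid ang',np.degrees(np.arctan2(v[1],v[0]))%360,'r',np.hypot(*v))
fin()
E
python3 fin.py; python3 -c "
from arc import *
s=telemetry.read_state();print(s['eef_pos'],np.degrees(np.arctan2(s['ee_rot'][1,0],s['ee_rot'][0,0])))
rows([.43552,-.03145],174,129,3)"
```

```text
t: 4.73
eef_pos: [0.4355, -0.0314, 0.0927]
ee_rot: [[0.106, 0.994, 0.002], [0.994, -0.106, -0.0], [-0.0, 0.002, -1.0]]
contact_force: [0.5, -1.7, 0.9]
grip_width: 0.0002
finger_force: 1.1
wrist 2962 [439.8 -15.5] [13.1 32.1] 82.9 centroid ang 173.60172305123572 r 0.03130107102883106
side 86 [439.7 -14.5] [13.6 30.8] 83.7 centroid ang 171.26381477755655 r 0.03189633090990706
scene 22 [448.8 -18.6] [10.2 19.3] 80.4 centroid ang 180.3327827814399 r 0.02015745429782226
[ 0.43542643 -0.03153452  0.09218007] 84.10816393416029
0 -0.03 0.07 0 0 0 -0.0524;0 -0.02 0.08 0 0 0 -0.0524;0 -0.02 0.08 0 0 0 -0.0524;0 -0.01 0.07 0 0 0 -0.0524;0 -0.01 0.08 0 0 0 -0.0524;0 -0.01 0.08 0 0 0 -0.0524;0 -0 0.08 0 0 0 -0.0524;0 0 0.08 0 0 0 -0.0524;0 0.01 0.08 0 0 0 -0.0524;0 0.01 0.08 0 0 0 -0.0524;0 0.01 0.08 0 0 0 -0.0524;0 0.02 0.07 0 0 0 -0.0524;0 0.03 0.08 0 0 0 -0.0524;0 0.02 0.08 0 0 0 -0.0524;0 0.03 0.07 0 0 0 -0.0524;
end [ 0.43627 -0.00245]
```

```bash
python3 -m pendant '0 -0.03 0.07 0 0 0 -0.0524;0 -0.02 0.08 0 0 0 -0.0524;0 -0.02 0.08 0 0 0 -0.0524;0 -0.01 0.07 0 0 0 -0.0524;0 -0.01 0.08 0 0 0 -0.0524;0 -0.01 0.08 0 0 0 -0.0524;0 0 0.08 0 0 0 -0.0524;0 0 0.08 0 0 0 -0.0524;0 0.01 0.08 0 0 0 -0.0524;0 0.01 0.08 0 0 0 -0.0524;0 0.01 0.08 0 0 0 -0.0524;0 0.02 0.07 0 0 0 -0.0524;0 0.03 0.08 0 0 0 -0.0524;0 0.02 0.08 0 0 0 -0.0524;0 0.03 0.07 0 0 0 -0.0524;0 0 0 0 0 0 0;0 0 0 0 0 0 0'
python3 fin.py; python3 -c "
from arc import *
rows([.43627,-.00245],129,102,3)"
```

```text
t: 6.3
eef_pos: [0.4358, -0.0023, 0.0914]
ee_rot: [[0.776, 0.631, -0.0], [0.631, -0.776, 0.0], [0.0, -0.0, -1.0]]
contact_force: [-0.8, -0.6, 0.1]
grip_width: -0.0001
finger_force: 0.0
wrist 3079 [453.7   7.1] [13.4 32.2] 33.8 centroid ang 122.77662147726947 r 0.030811333180811296
side 78 [453.5   8.7] [11.9 33.6] 34.6 centroid ang 123.00289052943538 r 0.03277996976818344
scene 31 [456.4   4.8] [ 7.3 31.2] 34.4 centroid ang 121.45602169311522 r 0.02571615708600176
0 0.04 0.07 0 0 0 -0.0524;0 0.04 0.07 0 0 0 -0.0524;0 0.04 0.07 0 0 0 -0.0524;0 0.05 0.06 0 0 0 -0.0524;0 0.04 0.07 0 0 0 -0.0524;0 0.06 0.06 0 0 0 -0.0524;0 0.05 0.05 0 0 0 -0.0524;0 0.06 0.06 0 0 0 -0.0524;0 0.06 0.05 0 0 0 -0.0524;
end [0.44727 0.01155]
```

The fin rests at 123.8°, which is click three. Now the fourth, slowly past the hump at about 109°.

```bash
python3 -m pendant '0 0.04 0.07 0 0 0 -0.0524;0 0.04 0.07 0 0 0 -0.0524;0 0.04 0.07 0 0 0 -0.0524;0 0.05 0.06 0 0 0 -0.0524;0 0.04 0.07 0 0 0 -0.0524;0 0.06 0.06 0 0 0 -0.0524;0 0.03 0.03 0 0 0 -0.0262;0 0.02 0.02 0 0 0 -0.0262;0 .03 .03 0 0 0 -.0262;0 0.03 0.03 0 0 0 -.0262;0 0 0 0 0 0 0;0 0 0 0 0 0 0'
python3 fin.py
```

```text
t: 7.45
eef_pos: [0.4452, 0.0103, 0.0913]
ee_rot: [[0.966, 0.259, -0.0], [0.259, -0.966, 0.0], [-0.0, -0.0, -1.0]]
contact_force: [-0.2, 0.1, -0.1]
grip_width: 0.0001
finger_force: 0.0
wrist 3120 [469.3  12.5] [13.  32.2] 4.4 centroid ang 92.05141000231013 r 0.030988830555304422
side 75 [469.5  12.9] [10.8 32.9] 4.1 centroid ang 93.14453801253426 r 0.033337793231696895
scene 35 [472.5  10.1] [32.4 12.5] 83.9 centroid ang 87.04127773068788 r 0.02796146527824637
```

The dial has snapped to 94.1° (click four) and there is no contact force. Backing away, lifting, and going to the button at (0.520, 0.144).

```bash
python3 -m pendant '0 -.29 -.08 0 0 0 0;0 -.29 -.07 0 0 0 0;0 0 0 1 0 0 0;0 0 0 1 0 0 0;0 0 0 1 0 0 0;0 .6 .92 0 0 0 0;0 .6 .92 0 0 0 0;0 .6 .92 0 0 0 0;0 .6 .92 0 0 0 0;0 .6 .91 0 0 0 0;0 .57 .91 0 0 0 0;0 0 0 -1 0 0 0;0 0 0 -1 0 0 0;0 0 0 -.7 0 0 0;0 0 0 -.4 0 0 0;0 0 0 -.2 0 0 0;0 0 0 0 0 0 0;0 0 0 0 0 0 0'
python3 fin.py; python3 - <<'E'
from h import *
print(telemetry.read_state()["eef_pos"])
a=imaging.grab_frame("wrist")[0];b=imaging.grab_frame("side")[0][220:360,230:390]
b=cv2.resize(b,(548,480),interpolation=cv2.INTER_CUBIC)
o=np.hstack([a,b]);o=cv2.resize(o,(800,int(480*800/o.shape[1])));cv2.imwrite("pics/4.png",o[...,::-1])
E
```

```text
t: 9.1
eef_pos: [0.5203, 0.144, 0.0849]
ee_rot: [[0.966, 0.257, 0.001], [0.257, -0.966, 0.0], [0.001, 0.0, -1.0]]
contact_force: [0.3, 0.5, 0.2]
grip_width: -0.0001
finger_force: 0.0
side 30 [468.5  24.8] [12. 10.] 17.5 centroid ang 93.39490565198635 r 0.04330703426809764
scene 48 [470.7  11.3] [12.8 32.8] 7.8 centroid ang 89.77778109487664 r 0.02885314386075667
[0.52049433 0.1441513  0.08505164]
```

View pics/4.png

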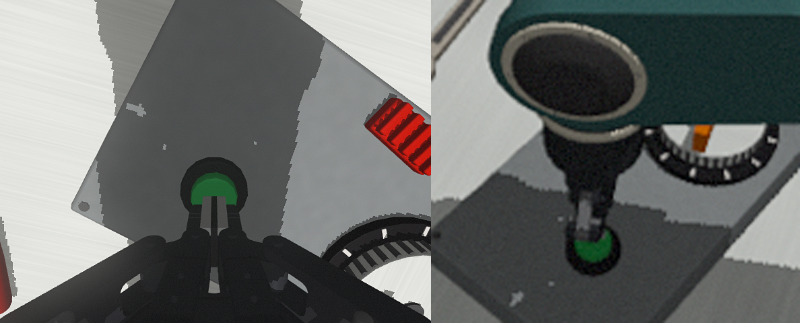

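The tips sit above the button, which shows at (214,188) in the wrist view. I'll press in small steps and watch the force.

```bash
python3 -m pendant '0 0 0 -.2 0 0 0;0 0 0 -.2 0 0 0;0 0 0 -.1 0 0 0;0 0 0 -.04 0 0 0;0 0 0 0 0 0 0' && python3 -m pendant '0 0 0 -.06 0 0 0;0 0 0 -.06 0 0 0;0 0 0 0 0 0 0' && python3 -m pendant '0 0 0 -.06 0 0 0;0 0 0 -.06 0 0 0;0 0 0 0 0 0 0'
```

```text
t: 9.77
eef_pos: [0.5199, 0.1441, 0.07]
ee_rot: [[0.966, 0.257, -0.001], [0.257, -0.966, -0.0], [-0.001, 0.0, -1.0]]
contact_force: [-2.7, -0.5, 2.4]
grip_width: -0.0003
finger_force: 1.2
t: 10.02
eef_pos: [0.52, 0.1442, 0.0672]
ee_rot: [[0.966, 0.257, -0.0], [0.257, -0.966, 0.0], [-0.0, -0.0, -1.0]]
contact_force: [-1.7, -0.3, 3.8]
grip_width: 0.0001
finger_force: 2.0
t: 10.27
eef_pos: [0.5202, 0.1442, 0.0658]
ee_rot: [[0.966, 0.257, 0.0], [0.257, -0.966, 0.0], [0.0, 0.0, -1.0]]
contact_force: [-10.0, -2.6, 18.9]
grip_width: 0.0
finger_force: 9.4
```

The force jumped to 19 N, so the button is at its bottom stop. I'll hold briefly, then release and retreat.

```bash
python3 -m pendant '0 0 0 0 0 0 0;0 0 0 0 0 0 0;0 0 0 0 0 0 0' && python3 -m pendant '0 0 0 .2 0 0 0;0 0 0 .4 0 0 0;0 0 0 .8 0 0 0;0 0 0 1 0 0 0;0 0 0 1 0 0 0;0 0 0 1 0 0 0;0 0 0 1 0 0 0;0 0 0 1 0 0 0;0 0 0 1 0 0 0;0 0 0 0 0 0 0;0 0 0 0 0 0 0;0 0 0 0 0 0 0'
python3 fin.py; python3 - <<'E'
from h import *
im,d,W,c=cloud("wrist");h=cv2.cvtColor(im,cv2.COLOR_RGB2HSV)
m=cv2.inRange(h,(40,100,50),(85,255,255))>0;print('button z',np.nanmedian(W[m],0))
b=imaging.grab_frame("side")[0]
o=np.hstack([im,b]);o=cv2.resize(o,(800,300));cv2.imwrite("pics/5.png",o[...,::-1])
E
```

```text
t: 10.52
eef_pos: [0.5202, 0.1442, 0.0658]
ee_rot: [[0.966, 0.257, 0.001], [0.257, -0.966, 0.0], [0.001, 0.0, -1.0]]
contact_force: [-9.8, -2.4, 20.6]
grip_width: 0.0001
finger_force: 9.9
t: 11.52
eef_pos: [0.5198, 0.1441, 0.2487]
ee_rot: [[0.966, 0.257, -0.001], [0.257, -0.966, -0.0], [-0.001, -0.0, -1.0]]
contact_force: [-0.6, -0.6, -1.2]
grip_width: -0.0002
finger_force: 0.0
wrist 579 [469.3  13. ] [12.8 32.6] 4.0 centroid ang 91.80171241715456 r 0.031149964873934018
side 81 [469.9  12.5] [11.4 35.3] 3.7 centroid ang 93.43628080278502 r 0.03302000770674409
scene 47 [470.6  10.5] [12.3 32.9] 8.0 centroid ang 89.4129591598288 r 0.027952485091623992
button z [0.52110112 0.14399188 0.07113725]
```

View pics/5.png

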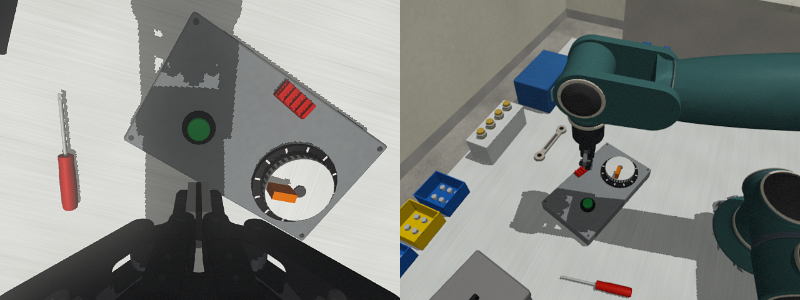

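The picture shows the fin at (283,193) still on click four, the button at (199,127) back up, the loose parts undisturbed and the arm clear.

```bash
python3 -c "
from bench import ctrl;print(ctrl.sign_off())"
```

```text
the job is handed in; nothing more can be done
None
```

The job is handed in: the dial sits four clicks clockwise (fin measured from about 214° to 94°), the button was pressed to its stop and came back up, and nothing was grasped and the loose parts look undisturbed; the sign-off call returned no verdict.

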